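# Fit the jig cover on its hidden pin and hold it down

### The arm

A 6-joint arm with a two-finger parallel gripper is mounted at the origin on the work surface. World frame = base frame: x ahead of the robot, y to its left, z up, the work surface at z = 0. Lengths are in m, angles in rad, forces in N, time in s.
With the tool pointing down it reaches from about 0.275 to 0.725 m from the base axis. Payload 5.6 kg.
Tool frame: the origin (TCP) lies on the front face of the gripper's body, between the roots of the fingers; the fingertips stand 73 mm ahead of it and the grasp point (between the pads) lies 54 mm ahead of it; z points along the fingers, y is the line along which they close (so a half turn about z gives the same grasp; the last joint's range is limited). The gripper opens to 85 mm and grips with 20 to 120 N. Pads are 22 mm wide; open, the fingers measure 114 mm over their backs; the gripper's body (76 mm by 85 mm) begins 54 mm behind the grasp point. The pads swing forward as they close: fully open they stand 13 mm farther back than shut.
Start: joints at [-0.999, 0.255, 0.108, 0, -1.424, -0.285], TCP at [0.156, -0.528, 0.304] pointing down, gripper open.
Joint ranges: [-2.95, 2.95], [-1.21, 1.97], [-1.09, 1.5], [-2.87, 1.71], [-2.94, -0.07], [-3.05, 3.05]. Speed limits (rad/s): [2.57, 2.57, 3.14, 3.14, 3.14, 3.14].

### API

Orientations are given as a 3x3 rotation matrix whose columns are the frame's x, y, z axes.
In Python, from station import arm gives the robot as it stands.
- The arm moves only by the tool carry_out, never from a script. Its argument "series" is a list that holds one entry, the list of rows, each a list of 4 numbers: the shift along the tool's x, y, z in units of 25 mm (1.0 is 25 mm), then the turn about the tool's z in units of 6 degrees (1.0 is 6 degrees). A call has 1 to 12 rows; each row shifts and turns the commanded pose from where the row before left it, along the tool's axes as they then stand; what a row does not reach is not made up. A row lasts 1/12 s, in which the tool goes at most 41.7 mm and 7.16 degrees, less where a joint would pass 70% of its speed; a pose out of reach is approached as far as the arm can. A call is refused whole if a number of a shift passes 1 or a number of a turn 1, either way. A call with a gripper value outside its range is refused whole. "claw" is the finger opening in mm, from 0 to 85.4, set as the call begins (left out, the last holds). The fingers move at their own pace and stop on an object; "squeeze" is the grip in N (left out, the last holds). Time passes only in rows, so rows that do not move let the fingers close. It gives the time, the measured TCP pose, the force, the opening and the grip force at its end, in the units of the state.
- arm.get_obs(): the state, without advancing time (a new reading comes with each control period).
- arm.snapshot(name): name is "scene" or "top" or "wrist"; returns (picture, depth): 400x640x3 uint8, blue, green, red; 400x640 float32, m along the optical axis (not along the pixel's ray), 0 where there is no reading.
- arm.camera_model(name): a dict with "vertical_fov" (degrees; the focal length in pixels is half the picture's height over the tangent of half this angle, whatever the lens; pixels are square), "cx", "cy" (the principal point, pixels), "world_from_camera" (4x4, takes a point from camera to world coordinates); the wrist camera has in their place "T_tool_cam" (4x4, takes a point from camera to tool coordinates, whose origin is the TCP and whose axes are the flange's). Camera axes: x right, y up, looking along -z (the intrinsics and any distortion apply to the point x, -y, -z); pixel columns grow to the right and rows downward; lengths in m; the calibration is good to about 2 mm. The wrist camera is an equidistant fisheye: a pixel r from the principal point sees the ray r / f radians off the axis. A picture is of the moment at which its call begins: read the wrist's pose just before it. camera_model takes no time and is no camera call.
- arm.hand_in(): hands the job in; it is judged then, once.
The state is a dict: "clock": time; "joints": joint angles; "joint_vel": joint speeds; "effort": joint torques, N m; "position": TCP position; "eef_rot": TCP orientation; "ft_force": force on the tool from outside, world axes, zero at the start; "moment": the same for the moment, N m; "finger_gap": finger opening in m; "grip_force": force on a finger pad.
Only numpy, scipy, OpenCV 4.12 (cv2) and the standard library are available. Lean on these libraries where they do the work, as an engineer would, in place of code of your own. Each camera call takes 0.05 s, during which the arm holds its last target. There are 200 camera calls.

### The job

Pick up the blue jig cover by its black grip block and fit it, square, onto the locating pin that stands in the slot of the aluminium carriage; the cover hides pin and hole, so slide it lightly along the slot until you feel it drop on. Then press it down against the orange sprung bars until it lies flush on the carriage, and finish while still holding it pressed flush there: do not let go. Leave the other parts on the bench where they are.

Things in the scene. Friction and masses are not known exactly. Their poses are not given: they have to be found in the camera images.
- cover_mid (a point): Loose jig cover, 0.35 to 0.5 kg: blue plate 70 (its x) x 120 (y) x 22 mm, black grip block 40 (x) x 30 (y) x 36 mm high on the middle of its top; 58 mm high in all. Mid-underside: a blind round hole, 17 mm wide, chamfered, 18 mm deep. The point is the cover's centre, straight above the hole, 29 mm above the underside (7 mm above the plate's top). z is up; either way round fits.
- carriage: Aluminium carriage locked on two grey rails (fixed), 110 mm (its x) by 200 mm (its y) by 30 mm high. Origin: centre of its underside; its flat deck is 30 mm above that. A slot, seen as a dark line, runs along its y through the middle of the deck (x = 0). The cover goes on with its 120 mm length along this slot, square to within a few degrees.
- deck_mid (a point): Middle of the deck's top, on the slot line (axes as the carriage's). A fixed upright steel locating pin, 12 mm thick, tapered tip, 16 mm high, stands on the slot line, anywhere within 22 mm of this point along y. Its place changes and is not listed: find it by feel or sight. A cover set down near here first rides on the pin's tip, underside 16 mm above the deck, until its hole meets the pin.
- seat (a joint): Sprung seat: two orange bars 12 mm wide, 180 mm long along the carriage's y, 26 mm either side of the slot. At 0 (up) their tops are 6 mm above the deck and carry a dropped-on cover, 10 mm lower than on the pin's tip. Value: how far they are pressed down, in m; at 0.006 the cover is flush on the deck. They give from 6.5 N, flush at 12.5 N, the cover's weight (3.5 to 5 N) included.
- wear_ring: Dull cast-iron wear ring, 110 mm across, 22 mm high, loose bystander. Origin: centre of its underside.
- sleeve_a: Stainless shaft sleeve standing upright, 44 mm across, 70 mm high, loose bystander. Origin: centre of its underside.
- sleeve_b: A second sleeve, the same. Origin: centre of its underside.
- bearing: Open steel ball bearing lying flat, 80 mm across, 18 mm high, loose bystander. Origin: centre of its underside.
- punch: Brass drift punch with a yellow handle lying on the bench, 168 mm long along its x, 22 mm thick, loose bystander. Origin: at the bench, near the middle of its length.
- vblock: Steel V-block, 50 by 60 mm, 44 mm high, loose bystander. Origin: centre of its underside.
Not all that is in view belongs to the job. Of the things like the part that bears cover_mid, leave any that is purple or white; of the rest the larger one is meant.

How it is judged:
On the way:
1. the cover is lifted over the carriage, at the height of the pin tip or above (x of cover_mid in the frame of carriage between -0.06 and 0.06 m and y of cover_mid in the frame of carriage between -0.1 and 0.1 m and z of cover_mid in the frame of carriage above 0.073 m), for 0.1 s.
At the end, for the whole second after the job is handed in: The cover is on the pin: within 7 mm of the slot line, 30 mm of the carriage middle, 8 degrees of square and 3 of level, underside within 2.5 mm of the deck; the sprung bars are down more than 4.2 of 6 mm; the fingers still bear on the cover (over 2 N) (x of cover_mid in the frame of carriage between -0.007 and 0.007 m and y of cover_mid in the frame of carriage between -0.03 and 0.03 m and z of cover_mid in the frame of carriage below 0.0615 m and angle between the x axis of cover_mid and the x axis of carriage, either way round below 0.14 rad and angle between cover_mid's own z axis and vertical below 0.06 rad and value of joint seat above 0.0042 m and contact force between the fingers and cover above 2 N); the arm keeps its last pose, push and grip.
It fails at once if a bystander was moved more than 25 mm (distance of any of wear_ring, sleeve_a, sleeve_b, bearing, punch, vblock from where it was at the start of the episode above 0.025 m).
It also fails if it takes over 64 s, if anything falls off the work surface, if the arm or the gripper's body presses on something with over 40 N, if the wrist force passes 120 N, or if a joint passes its speed limit or range.

## Working session

There is one attempt and no reset: what is moved stays moved. The work goes in short steps, Python scripts to look and compute and a tool call to move; the robot and the scene stay as the last step left them, time stands still between calls to the robot, and variables do not carry over. Pictures are saved under pics/ and viewed, at most 10 in all, crops included, and the job is handed in when it is done.

Besides the shell and the picture viewer there is one more tool, called as name([rows], argument=value, ...), one row to a line, values as JSON. carry_out: Moves the arm, as the interface text tells. Its arguments: {"type":"object","properties":{"series":{"type":"array"},"claw":{"type":"number"},"squeeze":{"type":"number"}},"required":["series"]}

```bash
mkdir -p pics; cat > h.py <<'E'
import numpy as np, cv2
from station import arm
def snap(name,fn):
    p,d=arm.snapshot(name); cv2.imwrite('pics/'+fn,p); np.save('pics/'+fn[:-4]+'.npy',d); return p,d
def world(name,d,u,v,r=2):
    m=arm.camera_model(name); f=200/np.tan(np.radians(m['vertical_fov']/2))
    w=d[v-r:v+r+1,u-r:u+r+1]; z=np.median(w[w>0])
    c=np.array([(u-m['cx'])/f*z,-(v-m['cy'])/f*z,-z,1])
    return (np.array(m['world_from_camera'])@c)[:3]
E
python3 - <<'E'
from h import *
p,d=snap('top','top1.png'); q,e=snap('scene','scene1.png')
for n in('top','scene','wrist'):
    m=arm.camera_model(n); print(n,{k:np.round(v,3).tolist() if not isinstance(v,str) else v for k,v in m.items()})
print(arm.get_obs())
E
```

```text
top {'vertical_fov': 53.263, 'cx': 322.094, 'cy': 199.96, 'world_from_camera': [[0.105, 0.974, -0.2, 0.304], [-0.994, 0.102, -0.024, -0.017], [-0.003, 0.201, 0.98, 1.133], [0.0, 0.0, 0.0, 1.0]]}
scene {'vertical_fov': 53.142, 'cx': 316.795, 'cy': 204.29, 'world_from_camera': [[0.257, -0.684, 0.683, 1.359], [0.966, 0.176, -0.187, -0.25], [0.008, 0.708, 0.706, 0.911], [0.0, 0.0, 0.0, 1.0]]}
wrist {'vertical_fov': 65.706, 'cx': 323.088, 'cy': 206.185, 'T_tool_cam': [[-0.001, 0.964, 0.264, 0.067], [1.0, 0.001, 0.001, 0.0], [0.001, 0.264, -0.964, -0.071], [0.0, 0.0, 0.0, 1.0]]}
{'clock': 0.1, 'joints': array([-9.99394873e-01,  2.55709460e-01,  1.07152766e-01, -4.05475653e-04,
       -1.42391849e+00, -2.84631191e-01]), 'joint_vel': array([-0.00069591, -0.00291814,  0.00307551,  0.00255612, -0.00061687,
       -0.00110018]), 'effort': array([-1.93485102e-03, -3.87606597e+01,  2.38475078e+01,  5.37768915e+00,
       -3.69863963e-03,  5.69701939e-06]), 'position': array([ 0.15555274, -0.5272191 ,  0.30308472]), 'eef_rot': array([[-9.59179281e-01, -2.82798130e-01, -5.70548124e-04],
       [-2.82798692e-01,  9.59177901e-01,  1.62907600e-03],
       [ 8.65575058e-05,  1.72392621e-03, -9.99998510e-01]]), 'ft_force': array([ 0.79415566,  0.61704875, -0.09270425]), 'moment': array([ 0.00803081, -0.01486008,  0.03704257]), 'grip_force': 0.0, 'finger_gap': 0.08518724951495983}
```

View pics/top1.png

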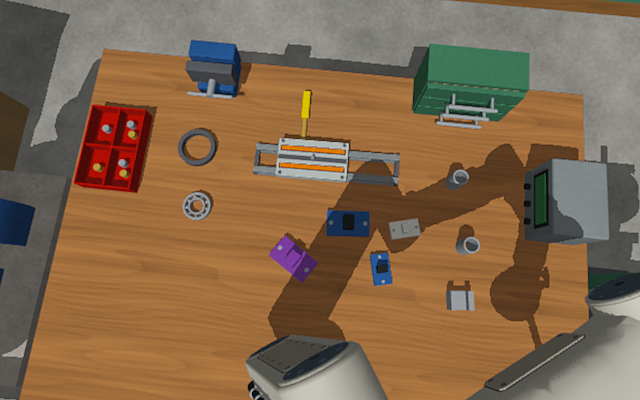

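View pics/scene1.png

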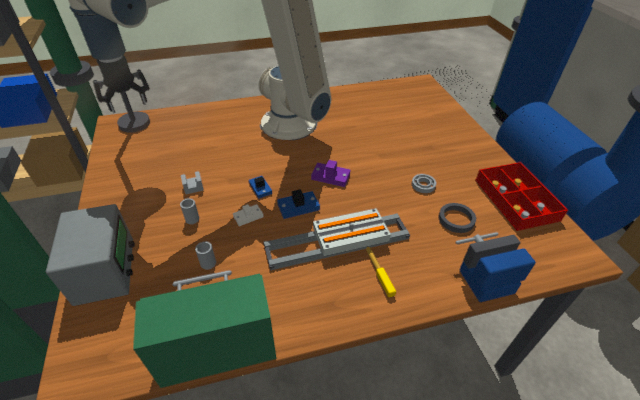

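Candidates in the top view are the large blue cover (348,222), a small blue one (381,268), a purple one (293,258) and a white/grey one (405,228). I choose the large blue at (348,222). The carriage is at (313,159). Next is the close crop to check this.

```bash
python3 - <<'E'
from h import *
p=cv2.imread('pics/top1.png'); d=np.load('pics/top1.npy')
c=p[125:285,240:440]; cv2.imwrite('pics/crop1.png',cv2.resize(c,None,fx=4,fy=3.75*4/4,interpolation=cv2.INTER_CUBIC) if 0 else cv2.resize(c,(750,600),interpolation=cv2.INTER_CUBIC))
for u,v in [(348,222),(333,222),(364,223),(381,268),(313,147),(312,170),(281,158),(345,161)]:
    print(u,v,world('top',d,u,v,1).round(4))
E
```

```text
348 222 [ 0.4702 -0.0671  0.0567]
333 222 [ 0.4712 -0.0268  0.0216]
364 223 [ 0.4773 -0.1136  0.0226]
381 268 [ 0.3572 -0.168   0.0404]
313 147 [0.6735 0.0512 0.056 ]
312 170 [0.6077 0.0469 0.0502]
281 158 [0.6342 0.1385 0.0482]
345 161 [ 0.6438 -0.043   0.0497]
```

View pics/crop1.png

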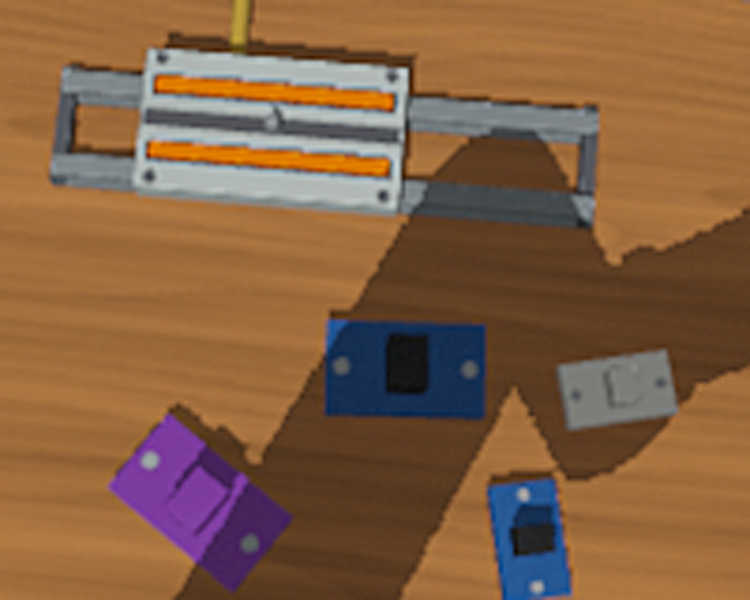

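The crop shows the large blue cover with its black block at (408,362), the choice confirmed. The carriage slot and the pin at crop (276,118) are also visible.

```bash
cat >> h.py <<'E'
def plane(name,u,v,z,m=None):
    m=m or arm.camera_model(name); f=200/np.tan(np.radians(m['vertical_fov']/2)); T=np.array(m['world_from_camera'])
    r=T[:3,:3]@np.array([(u-m['cx'])/f,-(v-m['cy'])/f,-1]); return T[:3,3]+r*(z-T[2,3])/r[2]
E
python3 - <<'E'
from h import *
P=lambda x,y,z:plane('top',240+x/3.75-.37,125+y/3.75-.37,z)[:2]
def rect(c,z):
    q=np.array([P(x,y,z) for x,y in c]); a=(q[1]-q[0]+q[2]-q[3])/2
    print(q.mean(0).round(4),'len',np.linalg.norm(a).round(4),'ang of long axis',np.degrees(np.arctan2(a[1],a[0])).round(2)); 
rect([(330,322),(487,325),(484,417),(326,415)],.022)
rect([(388,335),(428,335),(428,394),(388,394)],.058)
rect([(150,48),(411,70),(400,213),(136,190)],.05)
print('slot ends',P(146,116,.05),P(400,135,.05))
print('pin',P(276,118,.062),P(276,118,.066))
o=arm.get_obs();print(o['position'],o['clock'])
E
```

```text
[ 0.4723 -0.0693] len 0.1179 ang of long axis -84.91
[ 0.4707 -0.0681] len 0.029 ang of long axis -83.99
[0.6396 0.0484] len 0.1991 ang of long axis -89.12
slot ends [0.64004968 0.14598228] [ 0.64517377 -0.0464863 ]
pin [0.6449138  0.04727662] [0.64364052 0.04703822]
[ 0.15555274 -0.5272191   0.30308472] 0.1
```

carry_out([
  [[0,0,0,1],[0,0,0,0.9],[-0.9,0.9,0,0],[-0.9,1,0,0],[-0.9,1,0,0],[-0.9,1,0,0],[-0.9,1,0,0],[-0.9,1,0,0],[-0.9,1,0,0],[-0.9,1,0,0],[-0.9,1,0,0],[-0.9,1,0,0]],
], claw=85, squeeze=60)

```text
clock: 1.1
position: [0.3585, -0.2596, 0.3037]
eef_rot: [[-0.996, -0.088, -0.0], [-0.088, 0.996, 0.0], [0.0, 0.0, -1.0]]
ft_force: [0.9, 0.8, -0.3]
finger_gap: 0.0849
grip_force: 0.0
```

carry_out([
  [[-0.9,1,0,0],[-0.9,1,0,0],[-0.9,1,0.5,0],[-0.9,1,0.8,0],[-0.8,1,0.8,0],[-0.8,1,0.8,0],[0,1,0.8,0],[0,0.2,0.5,0],[0,0,0,0],[0,0,0,0]],
])

```text
clock: 1.93
position: [0.4714, -0.0705, 0.1986]
eef_rot: [[-0.996, -0.089, -0.002], [-0.089, 0.996, -0.001], [0.002, -0.0, -1.0]]
ft_force: [0.6, -1.2, 1.1]
finger_gap: 0.085
grip_force: 0.0
```

```bash
python3 - <<'E'
from h import *
o=arm.get_obs(); p,d=snap('wrist','w1.png'); print(o['position'],o['eef_rot'],o['clock'],o['ft_force'])
E
```

```text
[ 0.47144508 -0.07050917  0.19859759] [[-9.96042483e-01 -8.88623262e-02 -1.69106787e-03]
 [-8.88613462e-02  9.96043796e-01 -6.46262581e-04]
 [ 1.74180605e-03 -4.93434418e-04 -9.99998361e-01]] 1.9333 [ 0.58979371 -1.19820547  1.06386999]
```

View pics/w1.png

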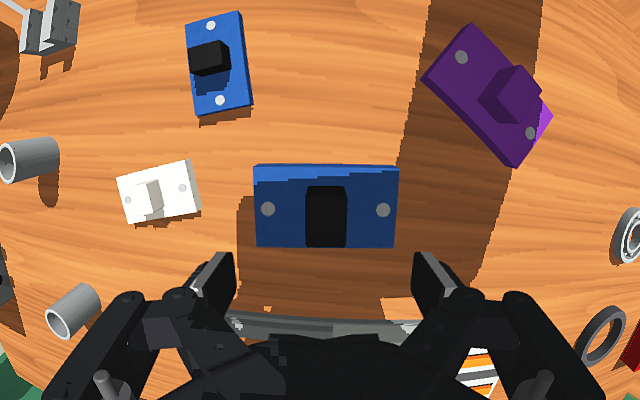

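```bash
cat >> h.py <<'E'
def wplane(u,v,z,o=None):
    o=o or arm.get_obs(); m=arm.camera_model('wrist'); f=200/np.tan(np.radians(m['vertical_fov']/2))
    x,y=u-m['cx'],v-m['cy']; r=np.hypot(x,y); t=r/f
    c=np.array([np.sin(t)*x/r,-np.sin(t)*y/r,-np.cos(t)]); T=np.array(m['T_tool_cam'])
    q=o['eef_rot']@T[:3,:3]@c; s=o['position']+o['eef_rot']@T[:3,3]
    return s+q*(z-s[2])/q[2]
E
python3 - <<'E'
from h import *
a,b=wplane(267.5,209,.023),wplane(383,210,.023); e=b-a
print((a+b)/2,np.linalg.norm(e),np.degrees(np.arctan2(e[1],e[0])))
for z in(0.022,):
  q=np.array([wplane(*k,z) for k in[(254,165),(399,166),(396,247),(257,247)]]); print(q)
E
```

```text
[ 0.47526714 -0.06892367  0.023     ] 0.09702545378321818 94.4877424037106
[[ 0.44288752 -0.13048569  0.022     ]
 [ 0.43322068 -0.01178316  0.022     ]
 [ 0.50449379 -0.00352018  0.022     ]
 [ 0.51509203 -0.12582001  0.022     ]]
```

carry_out([
  [[-0.1,0.07,0,0],[0,0,0.8,0],[0,0,0.8,0],[0,0,0.8,0],[0,0,0.8,0],[0,0,0.5,0],[0,0,0.36,0],[0,0,0,0],[0,0,0,0]],
])

```text
clock: 2.73
position: [0.4746, -0.069, 0.098]
eef_rot: [[-0.996, -0.087, 0.001], [-0.087, 0.996, -0.0], [-0.001, -0.0, -1.0]]
ft_force: [0.4, 0.3, -0.4]
finger_gap: 0.0853
grip_force: 0.0
```

carry_out([
  [[0,0,0,0],[0,0,0,0],[0,0,0,0],[0,0,0,0],[0,0,0,0],[0,0,0,0],[0,0,0,0],[0,0,0,0],[0,0,0,0],[0,0,0,0]],
], claw=0, squeeze=60)

```text
clock: 3.57
position: [0.4745, -0.0686, 0.098]
eef_rot: [[-0.996, -0.088, 0.001], [-0.088, 0.996, -0.0], [-0.001, -0.0, -1.0]]
ft_force: [-0.7, 0.8, 6.0]
finger_gap: 0.0288
grip_force: 60.5
```

carry_out([
  [[0,0,-0.4,0],[0,0,-0.8,0],[0,0,-0.8,0],[0,0,-0.8,0],[0,0,-0.8,0],[0,0,-0.8,0],[0,0,-0.4,0],[0,0,0,0],[0,0,0,0]],
])

```text
clock: 4.32
position: [0.4735, -0.0683, 0.2165]
eef_rot: [[-0.996, -0.087, -0.001], [-0.087, 0.996, 0.001], [0.001, 0.001, -1.0]]
ft_force: [-1.5, -0.2, -4.3]
finger_gap: 0.0293
grip_force: 60.0
```

```bash
python3 - <<'E'
from h import *
p=cv2.imread('pics/scene1.png')
cv2.imwrite('pics/crop2.png',cv2.resize(p[195:275,305:415],(770,560),interpolation=cv2.INTER_CUBIC))
print(arm.get_obs()['ft_force'],arm.get_obs()['position'])
E
```

```text
[-1.48259562 -0.21327266 -4.32302997] [ 0.47350721 -0.068328    0.21645714]
```

View pics/crop2.png

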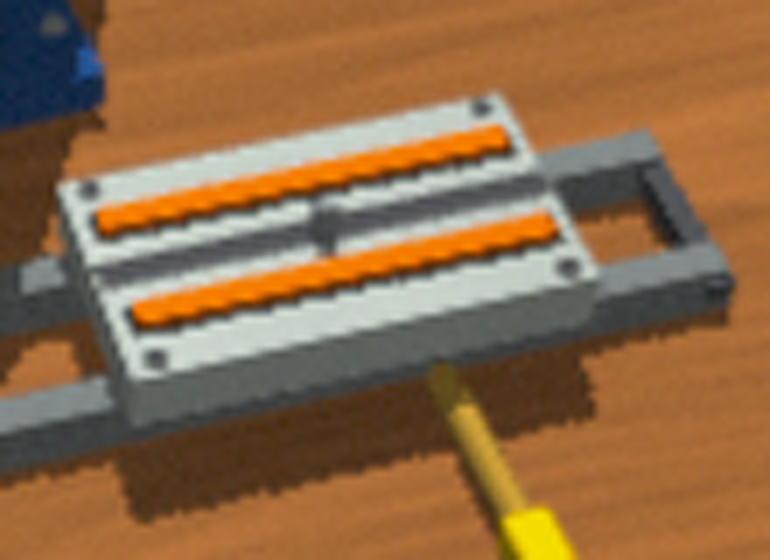

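The scene crop shows the deck corners at (58,183), (500,92), (598,278) and (135,380). The pin's tip is at (325,208) and its foot at (326,243), near mid-slot.

```bash
python3 - <<'E'
from h import *
P=lambda x,y,z:plane('scene',305+x/7-.43,195+y/7-.43,z)[:2]
q=np.array([P(*c,.05) for c in[(58,183),(500,92),(598,278),(135,380)]]);a=(q[1]-q[0]+q[2]-q[3])/2
print(q.mean(0),np.linalg.norm(a),np.degrees(np.arctan2(a[1],a[0])))
print(P(98,276,.05),P(548,184,.05)); print('pin',P(325,210,.066),P(326,243,.05))
E
```

```text
[0.64230328 0.04991966] 0.19732315866559771 91.0963847696007
[ 0.64329275 -0.04732563] [0.6415211  0.14837689]
pin [0.64557573 0.04759547] [0.64951907 0.04786347]
```

carry_out([
  [[-0.9,0.5,0,0.7],[-0.9,0.7,0,0],[-0.9,0.7,0,0],[-0.9,0.7,0,0],[-0.9,0.7,0,0],[-0.9,0.7,0,0],[-0.5,0.3,0,0],[0,0,0,0],[0,0,0,0]],
])

```text
clock: 5.07
position: [0.6184, 0.0431, 0.2143]
eef_rot: [[-1.0, -0.015, -0.005], [-0.015, 1.0, -0.001], [0.005, -0.001, -1.0]]
ft_force: [-0.3, 0.3, -3.8]
finger_gap: 0.0292
grip_force: 59.9
```

```bash
python3 - <<'E'
from h import *
o=arm.get_obs(); p,d=snap('wrist','w2.png'); print(o['position'],o['eef_rot'][:,1],o['clock'],o['ft_force'])
snap('scene','s2.png')
E
```

```text
[0.61839587 0.04307319 0.21431991] [-1.48993988e-02  9.99888800e-01 -6.28739028e-04] 5.0667 [-0.32154047  0.26929889 -3.77066877]
```

View pics/w2.png

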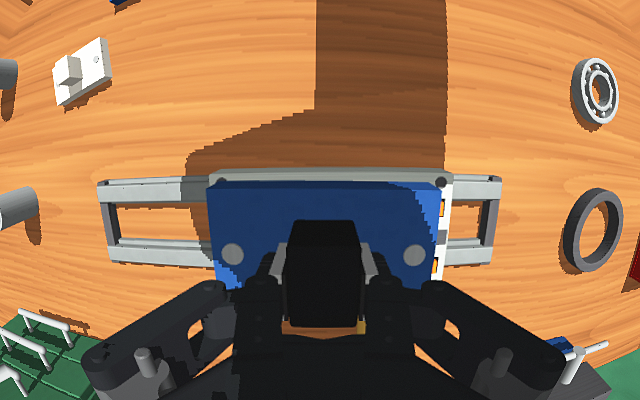

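The cover is held square, with its screws at (232,254) and (414,254). I'll find its offset in the hand next.

```bash
python3 - <<'E'
from h import *
o=dict(position=np.zeros(3),eef_rot=np.eye(3))
a,b=[wplane(u,254,.075,o) for u in(232,414)]; print(a,b)
a,b=[wplane(u,184,.075,o) for u in(207,441)]; print('edge',a,b)
o=arm.get_obs();m=[wplane(103,182,.05),wplane(501,177,.05),wplane(105,263,.05),wplane(492,263,.05)];print(np.round(m,4))
E
```

```text
[ 0.00111296 -0.04832756  0.075     ] [0.00103152 0.04812043 0.075     ]
edge [ 0.03896674 -0.05836813  0.075     ] [0.0388719  0.05934185 0.075     ]
[[ 0.5942 -0.1647  0.05  ]
 [ 0.5866  0.1964  0.05  ]
 [ 0.6788 -0.1823  0.05  ]
 [ 0.6685  0.2024  0.05  ]]
```

carry_out([
  [[-0.5,0.18,0,0],[-0.5,0,0,0],[0,0,0.6,0],[0,0,0.6,0],[0,0,0.4,0],[0,0,0.2,0],[0,0,0,0],[0,0,0,0],[0,0,0,0]],
])

```text
clock: 5.92
position: [0.6443, 0.0475, 0.1736]
eef_rot: [[-1.0, -0.015, 0.002], [-0.015, 1.0, 0.0], [-0.002, 0.0, -1.0]]
ft_force: [-0.4, -0.3, -4.7]
finger_gap: 0.0292
grip_force: 60.1
```

carry_out([
  [[0,0,0.1,0],[0,0,0.1,0],[0,0,0.08,0],[0,0,0.08,0],[0,0,0.06,0],[0,0,0,0],[0,0,0,0],[0,0,0,0]],
])

```text
clock: 6.58
position: [0.644, 0.0475, 0.162]
eef_rot: [[-1.0, -0.015, 0.0], [-0.015, 1.0, -0.0], [-0.0, -0.0, -1.0]]
ft_force: [0.5, -0.3, -3.4]
finger_gap: 0.0294
grip_force: 60.1
```

carry_out([
  [[0,0,0.04,0],[0,0,0.04,0],[0,0,0.04,0],[0,0,0,0],[0,0,0,0],[0,0,0,0]],
])

```text
clock: 7.08
position: [0.644, 0.0475, 0.1589]
eef_rot: [[-1.0, -0.015, 0.0], [-0.015, 1.0, -0.0], [-0.0, -0.0, -1.0]]
ft_force: [-0.1, -0.2, -3.8]
finger_gap: 0.0294
grip_force: 60.1
```

carry_out([
  [[0,0,0.04,0],[0,0,0.04,0],[0,0,0.04,0],[0,0,0.04,0],[0,0,0.04,0],[0,0,0,0],[0,0,0,0],[0,0,0,0]],
])

```text
clock: 7.75
position: [0.644, 0.0475, 0.1542]
eef_rot: [[-1.0, -0.015, 0.0], [-0.015, 1.0, 0.0], [-0.0, 0.0, -1.0]]
ft_force: [-0.8, -0.2, -1.3]
finger_gap: 0.0296
grip_force: 60.4
```

It dropped past the pin tip, and the contact at 0.154 matches the sprung bars. Now I'll press.

carry_out([
  [[0,0,0.04,0],[0,0,0.04,0],[0,0,0.04,0],[0,0,0.04,0],[0,0,0.04,0],[0,0,0,0],[0,0,0,0],[0,0,0,0]],
])

```text
clock: 8.42
position: [0.644, 0.0476, 0.1499]
eef_rot: [[-1.0, -0.015, 0.001], [-0.015, 1.0, 0.0], [-0.001, -0.0, -1.0]]
ft_force: [-5.3, 0.7, 6.2]
finger_gap: 0.0291
grip_force: 61.2
```

carry_out([
  [[0.04,0,0,0],[0,0,0.04,0],[0,0,0.04,0],[0,0,0.04,0],[0,0,0,0],[0,0,0,0],[0,0,0,0]],
])

```text
clock: 9.0
position: [0.6438, 0.0476, 0.1481]
eef_rot: [[-1.0, -0.015, 0.004], [-0.015, 1.0, -0.0], [-0.004, -0.0, -1.0]]
ft_force: [-3.9, 1.4, 9.6]
finger_gap: 0.0293
grip_force: 61.8
```

carry_out([
  [[0.03,0,0.04,0],[0,0,0.04,0],[0,0,0,0],[0,0,0,0],[0,0,0,0],[0,0,0,0]],
])

```text
clock: 9.5
position: [0.6437, 0.0476, 0.148]
eef_rot: [[-1.0, -0.015, 0.006], [-0.015, 1.0, -0.0], [-0.006, -0.0, -1.0]]
ft_force: [-4.8, 1.6, 17.3]
finger_gap: 0.0295
grip_force: 62.9
```

```bash
python3 - <<'E'
from h import *
o=arm.get_obs(); print(o['position'],o['ft_force'],o['moment'],o['eef_rot'][:,2])
p,d=snap('wrist','w3.png'); q,e=snap('scene','s3.png')
a=cv2.resize(p[120:360,150:500],(400,274)); b=cv2.resize(q[150:290,270:430],(400,350),interpolation=cv2.INTER_CUBIC)
cv2.imwrite('pics/c3.png',np.vstack([cv2.resize(p[130:330,160:480],(640,400))[:, :],]))
cv2.imwrite('pics/c4.png',cv2.resize(q[150:290,270:430],(800,600) if 0 else (680,595),interpolation=cv2.INTER_CUBIC))
E
```

```text
[0.6436833  0.04758467 0.14802293] [-4.78954569  1.59708049 17.32365442] [ 0.55926183  2.32872295 -0.09647696] [ 6.14876196e-03 -3.69464710e-05 -9.99981096e-01]
```

View pics/c4.png

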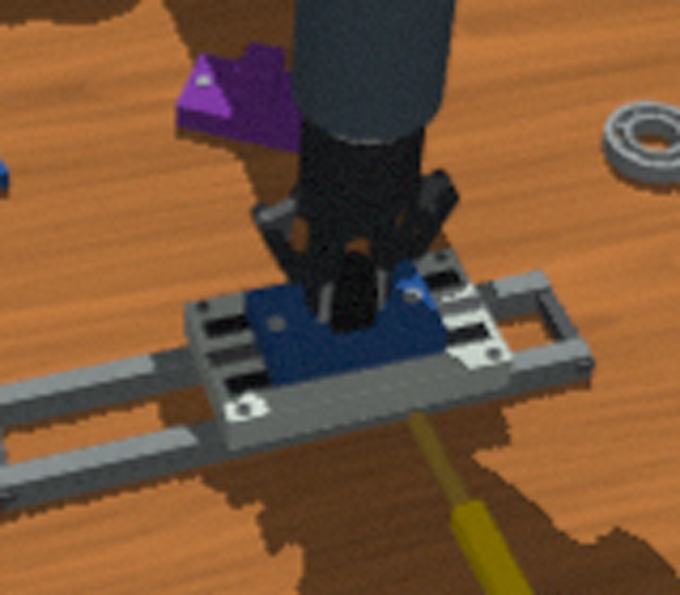

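View pics/c3.png

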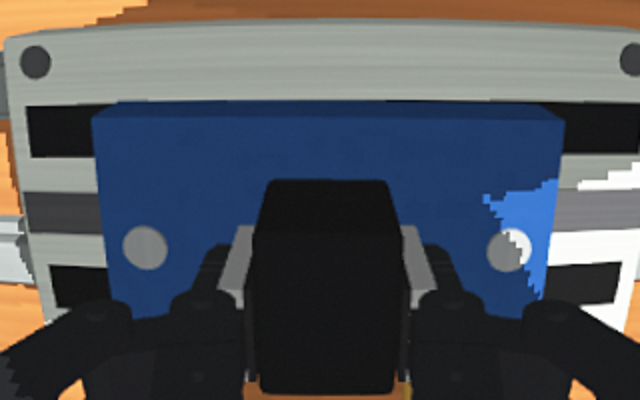

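The cover lies square and flush: the bars have sunk into their slots and the TCP has stopped at 0.148 with a push of 17 N. I'm handing in now.

```bash
python3 -c "
from station import arm
print(arm.hand_in())"
```

```text
the job is handed in; nothing more can be done
None
```

I fitted the blue cover square on the pin, pressed it flush on the carriage and handed the job in with the gripper still holding it down; the judge's verdict was not shown.

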